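# Top up the cap cassette and unlatch it from its stand

### The job

Take the scoop that stands in the white bin, scoop up black bottle caps and tip at least two of them into the open cassette on the metal docking stand, using the scoop and not the fingers on the caps; then set the scoop back down flat in the bin. After that pinch the two sprung catches on the cassette's long sides together, lift the cassette upright clear of the stand, well above it, and finish while still holding it up by the squeezed catches with the caps inside. Do not disturb the amber dropper bottle standing at the front right and the beaker at the front left.

Things in the scene. Friction and masses are not known exactly. Their poses are not given: they have to be found in the camera images.
- bin: White open bin fixed to the worktop, 198 x 92 x 35 mm outside (x, y, z), walls and floor 4 mm thick. Origin: centre of its underside; x along its length, the scoop stands at the -x end facing the +x wall with the caps between. Inner floor 4 mm above the origin, inside 190 x 84 mm.
- scoop: Loose steel scoop (0.15 kg) standing flat in the bin. Origin: centre of the tray's underside; z up, x towards its open nose. Polished flat floor 68 mm wide, 2.5 mm thick, from x=-34 mm. Side walls to z=23.5 mm, from x=-34 to 22 mm; back wall at x=-33.5 mm to z=32 mm; inside width 63 mm. A black bar handle rises from the back wall, see scoop_grip.
- scoop_nose (a point): Middle of the scoop's nose edge, at (40, 0, 0) mm in the scoop's frame and with its axes; the floor thins to it as a wedge over the last 14 mm, so caps ride up when pressed against a wall.
- scoop_grip (a point): Point on the handle's axis, at (-49.6, 0, 85.4) mm in the scoop's frame, with the scoop's axes. The handle is 14 mm thick (in the x-z plane), 28 mm wide (along y), 105 mm long from (-34, 0, 12) mm, leaning back 12 degrees, along (-0.208, 0, 0.978). Grip it here front and back across the 14 mm, fingers along the handle.
- new_cap_1: Black ribbed bottle cap, 24 mm across, 17 mm high, 12 g, loose in the bin, standing with z up. Origin: centre of its underside.
- new_cap_2: Black ribbed bottle cap, 24 mm across, 17 mm high, 12 g, loose in the bin, standing with z up. Origin: centre of its underside.
- new_cap_3: Black ribbed bottle cap, 24 mm across, 17 mm high, 12 g, loose in the bin, standing with z up. Origin: centre of its underside.
- new_cap_4: Black ribbed bottle cap, 24 mm across, 17 mm high, 12 g, loose in the bin, standing with z up. Origin: centre of its underside.
- dock: Metal docking stand fixed to the worktop: seat plate 100 x 152 x 8 mm (x, y, z), guides to z=32 mm at both y ends; at the middle of both long sides a cheek (|x| to 47.5 mm, |y| to 25 mm, z to 26 mm) whose inward lip (z=20 to 26 mm, inner edge at |x|=34.5 mm) holds the cassette's hooks down. Origin: centre of its underside; z up.
- cassette: Loose grey open-topped cassette (about 0.25 kg) latched on the stand's seat, 8 mm above the stand's origin, axes along the stand's. Outside 50 x 120 x 62 mm (x, y, z), walls 2.5 mm, floor 3 mm. Origin: centre of its underside, z up. A sprung catch sits at the middle of each long side; with both pressed it lifts straight up, otherwise its hooks hold it.
- catch_near (a joint): Catch on the cassette's -x side: 0 at rest, to 0.006 m as its plate is pressed in; spring 1.4 N at rest, 5.6 N fully in; the hook is free from about 0.0045. Black ribbed plate 26 mm wide (y=-13 to 13 mm), z=26 to 62 mm in the cassette's frame, outer face at x=-34 mm at rest (the two plates span 68 mm, fully pressed 56 mm).
- catch_far (a joint): Catch on the cassette's +x side, mirror image: plate's outer face at x=+34 mm at rest; 0 at rest, to 0.006 m pressed in; same spring.
- bottle_d: Small amber dropper bottle with black bulb, 33 x 33 x 94 mm, bystander. Origin: centre of its underside.
- beaker: Clear beaker 52 x 52 x 66 mm, bystander. Origin: centre of its underside.

How it is judged:
By the outcome, as a careful person would: the job done as asked, in the order asked, and still so for the second after the job is handed in, while the arm keeps its last pose, push and grip.
It also fails if it takes over 61 s, if anything falls off the work surface, if the arm or the gripper's body presses on something with over 40 N, if the wrist force passes 120 N, or if a joint passes its speed limit or range.

### The arm

A 6-joint arm with a two-finger parallel gripper is mounted at the origin on a cart in front of the work surface, level with it; the furniture and walls round the work are solid. World frame = base frame: x ahead of the robot, y to its left, z up, the work surface at z = 0. Lengths are in m, angles in rad, forces in N, time in s.
With the tool pointing down it reaches from about 0.325 to 0.925 m from the base axis. Payload 3.1 kg.
Tool frame: the origin (TCP) lies at the very end of the fingers, on their centre line; the grasp point (between the pads) lies 19 mm behind it; z points along the fingers, y is the line along which they close (so a half turn about z gives the same grasp; the last joint's range is limited). The gripper opens to 85 mm and grips with 20 to 120 N. Pads are 22 mm wide; open, the fingers measure 114 mm over their backs; the gripper's body (76 mm by 85 mm) begins 54 mm behind the grasp point. The pads swing forward as they close: fully open they stand 13 mm farther back than shut.
Start: joints at [-0.112, 0.217, 1.613, -0, 1.311, -0.112], TCP at [0.625, 0, 0.231] pointing down, gripper open.
Joint ranges: [-2.75, 2.75], [-0.78, 2.1], [0.31, 2.55], [-1.13, 4.27], [0.13, 2.63], [-2.58, 2.58]. Speed limits (rad/s): [2.79, 2.79, 3.14, 3.14, 3.14, 3.14].

### API

Orientations are given as a unit quaternion [x, y, z, w].
In Python, from rig import ctrl gives the robot as it stands.
- The arm moves only by the tool drive_tool, never from a script. Its argument "rows" is a list of rows, each a list of 3 entries, a list of its own where there are three numbers: the opening, from 0 (shut) to 1 (fully open), then the shift along the tool's x, y, z in m, then the turn about the tool's z in rad. In form: [[grip, [x, y, z], roll], ...]. A call has 1 to 8 rows; each row shifts and turns the commanded pose from where the row before left it, along the tool's axes as they then stand; what a row does not reach is not made up. A row lasts 1/10 s, in which the tool goes at most 50 mm and 8.59 degrees, less where a joint would pass 70% of its speed; a pose out of reach is approached as far as the arm can. A call is refused whole if a number of a shift passes 0.05 or a number of a turn 0.15, either way. A call with a gripper value outside its range is refused whole. The fingers move at their own pace and stop on an object; "newtons" is the grip in N (left out, the last holds). Time passes only in rows, so rows that do not move let the fingers close. It gives the time, the measured TCP pose, the force, the opening and the grip force at its end, in the units of the state.
- ctrl.observe(): the state, without advancing time (a new reading comes with each control period).
- ctrl.read_camera(name): name is "scene" or "side" or "wrist"; returns a dict with "color" (400x640x3 uint8, blue, green, red), "camera_matrix" (3x3 intrinsics, pixels), "world_from_camera" (4x4, takes a point from camera to world coordinates). Camera axes: x right, y up, looking along -z (the intrinsics and any distortion apply to the point x, -y, -z); pixel columns grow to the right and rows downward; lengths in m; the calibration is good to about 2 mm. A picture is of the moment at which its call begins. There is no depth.
- ctrl.close_job(): hands the job in; it is judged then, once.
The state is a dict: "t": time; "q": joint angles; "dq": joint speeds; "joint_efforts": joint torques, N m; "tool_pos": TCP position; "eef_rot": TCP orientation; "wrist_force": force on the tool from outside, world axes, zero at the start; "torque": the same for the moment, N m; "width": opening from 0.0 (shut) to 1.0 (fully open); "gripper_force": force on a finger pad.
Only numpy, scipy, OpenCV 4.12 (cv2) and the standard library are available. Lean on these libraries where they do the work, as an engineer would, in place of code of your own. Each camera call takes 0.05 s, during which the arm holds its last target. There are 200 camera calls.

## Working session

There is one attempt and no reset: what is moved stays moved. The work goes in short steps, Python scripts to look and compute and a tool call to move; the robot and the scene stay as the last step left them, time stands still between calls to the robot, and variables do not carry over. Pictures are saved under pics/ and viewed, at most 10 in all, crops included, and the job is handed in when it is done.

Besides the shell and the picture viewer there is one more tool, called after ">>>" as name([rows], argument=value, ...), one row to a line, values as JSON. drive_tool: Moves the arm, as the interface text tells. Its arguments: {"type":"object","properties":{"rows":{"type":"array","items":{"type":"array"}},"newtons":{"type":"number"}},"required":["rows"]}

```bash
mkdir -p pics; ls
python3 - <<'E'
from rig import ctrl
import cv2,numpy as np
o=ctrl.observe();print({k:np.round(v,3).tolist() for k,v in o.items()})
ims=[]
for n in ["scene","side","wrist"]:
    r=ctrl.read_camera(n);cv2.imwrite(f"pics/{n}0.png",r["color"]);np.savez(f"pics/{n}0.npz",K=r["camera_matrix"],T=r["world_from_camera"])
    print(n,np.round(r["camera_matrix"],1).tolist(),np.round(r["world_from_camera"],4).tolist(),[k for k in r])
E
```

```text
pics
{'t': 0.0, 'q': [-0.112, 0.218, 1.615, 0.0, 1.311, -0.112], 'dq': [-0.001, 0.002, -0.001, 0.003, -0.001, -0.0], 'joint_efforts': [-0.0, -39.684, -30.385, -0.0, 0.01, 0.0], 'tool_pos': [0.624, 0.0, 0.23], 'eef_rot': [0.707, 0.707, -0.001, -0.001], 'wrist_force': [-0.002, -0.006, -0.828], 'torque': [0.01, 0.036, -0.079], 'gripper_force': 0.0, 'width': 1.001}
scene [[444.3, 0.0, 326.4], [0.0, 444.3, 197.9], [0.0, 0.0, 1.0]] [[-0.7496, 0.449, -0.4863, -0.0898], [-0.6618, -0.5021, 0.5566, 0.7667], [0.0057, 0.7391, 0.6736, 0.914], [0.0, 0.0, 0.0, 1.0]] ['color', 'camera_matrix', 'world_from_camera']
side [[426.8, 0.0, 315.3], [0.0, 426.8, 197.1], [0.0, 0.0, 1.0]] [[-0.8826, 0.2074, -0.4219, 0.0466], [-0.4701, -0.3946, 0.7895, 0.9473], [-0.0027, 0.8951, 0.4458, 0.5855], [0.0, 0.0, 0.0, 1.0]] ['color', 'camera_matrix', 'world_from_camera']
wrist [[336.2, 0.0, 318.3], [0.0, 336.2, 202.3], [0.0, 0.0, 1.0]] [[1.0, -0.0004, 0.0017, 0.625], [-0.0001, 0.9649, 0.2627, 0.0663], [-0.0017, -0.2627, 0.9649, 0.3719], [0.0, 0.0, 0.0, 1.0]] ['color', 'camera_matrix', 'world_from_camera']
```

View pics/scene0.png

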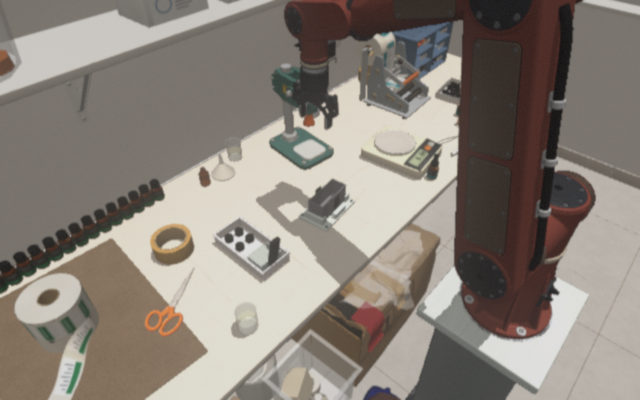

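View pics/side0.png

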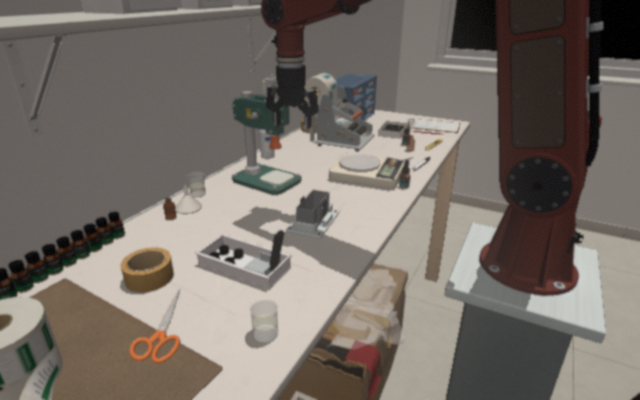

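The scene picture shows the bin around (251,247) with the scoop handle at (273,248) and the caps at about (238,238). The cassette is at (325,200) and the beaker at (246,318). Next I'll look at enlarged crops and the wrist view.

```bash
cat > h.py <<'E'
import numpy as np,cv2
def load(n):
    d=np.load(f"pics/{n}.npz");return d["K"],d["T"]
def ray(n,px):
    K,T=load(n);d=np.linalg.inv(K)@np.array([px[0],px[1],1.]);return T[:3,3],T[:3,:3]@(d*[1,-1,-1])
def plane(n,px,z):
    o,d=ray(n,px);return o+d*(z-o[2])/d[2]
def proj(n,p):
    K,T=load(n);c=T[:3,:3].T@(np.asarray(p,float)-T[:3,3]);u=K@(c*[1,-1,-1]);return u[:2]/u[2]
def tri(obs):
    A=np.zeros((3,3));b=np.zeros(3)
    for n,px in obs:
        o,d=ray(n,px);d=d/np.linalg.norm(d);M=np.eye(3)-np.outer(d,d);A+=M;b+=M@o
    return np.linalg.solve(A,b)
def snap(n,k):
    from rig import ctrl
    r=ctrl.read_camera(n);cv2.imwrite(f"pics/{n}{k}.png",r["color"]);np.savez(f"pics/{n}{k}.npz",K=r["camera_matrix"],T=r["world_from_camera"]);return r["color"]
E
python3 - <<'E'
from h import *
s=cv2.imread("pics/scene0.png");d=cv2.imread("pics/side0.png");w=cv2.imread("pics/wrist0.png")
f=lambda im,x,y,ww,hh,k:cv2.resize(im[y:y+hh,x:x+ww],None,fx=k,fy=k,interpolation=cv2.INTER_CUBIC)
a=f(s,205,175,160,120,5);cv2.imwrite("pics/cs.png",a)
b=f(d,190,180,160,120,5);cv2.imwrite("pics/cd.png",b)
for n,px in [("scene0",(251,247)),("scene0",(325,200)),("scene0",(246,325)),("scene0",(432,175)),("side0",(245,262)),("side0",(313,220))]: print(n,px,plane(n,px,0.02).round(3))
E
```

```text
scene0 (251, 247) [0.577 0.307 0.02 ]
scene0 (325, 200) [0.553 0.038 0.02 ]
scene0 (246, 325) [0.408 0.471 0.02 ]
scene0 (432, 175) [ 0.377 -0.276  0.02 ]
side0 (245, 262) [0.568 0.313 0.02 ]
side0 (313, 220) [0.522 0.07  0.02 ]
```

View pics/cs.png

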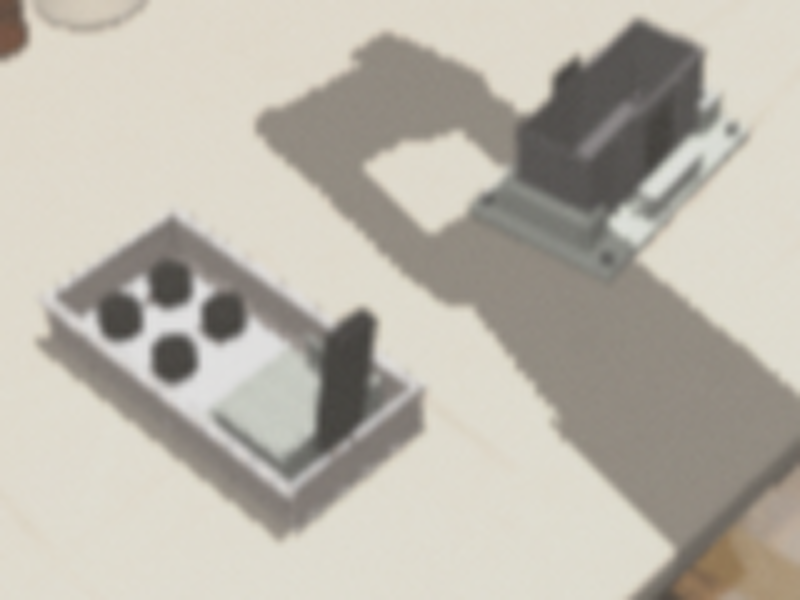

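View pics/wrist0.png

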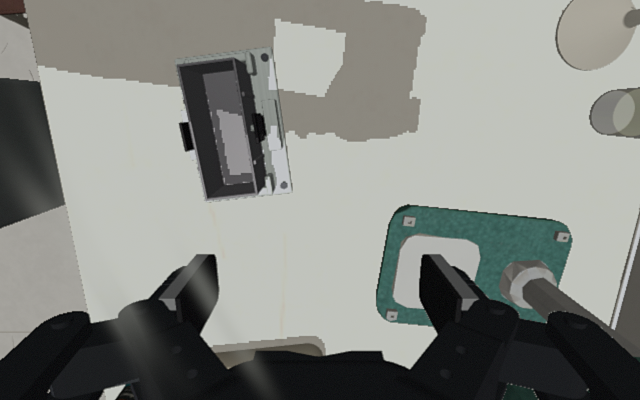

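The crop shows the bin corners, four caps and the handle at the end nearest the robot. In the wrist view the cassette rim runs roughly (177,64)–(265,192), with catches at (187,137) and (259,127). Rows can't tilt the tool, so I plan to grip the handle across its 28 mm sides, which keeps the tray level.

Run:
```python
from h import *
f=lambda x,y:(205+x/5,175+y/5)
P=[plane("scene0",f(*p),.035) for p in [(45,300),(172,215),(422,388),(290,490)]]
for p in P: print("bincorner",p.round(3))
c=np.mean(P,0);ax=(P[3]+P[2]-P[0]-P[1]);print("bin c",c.round(4),"dir(caps->handle) deg",np.degrees(np.arctan2(ax[1],ax[0])).round(1))
for p in [(118,318),(170,284),(222,317),(173,360)]: print("cap",plane("scene0",f(*p),.015).round(3))
print("handle top",plane("scene0",f(350,318),.118).round(3))
for p in [(177,64),(240,57),(206,199),(264,192)]: print("cas rim",plane("wrist0",p,.07).round(4))
for p in [(183,137),(263,127)]: print("catch",plane("wrist0",p,.07).round(4))
for p in [(271,48),(290,190)]: print("dock +x corners",plane("wrist0",p,.008).round(4))
```

```text
bincorner [0.672 0.352 0.035]
bincorner [0.671 0.265 0.035]
bincorner [0.477 0.262 0.035]
bincorner [0.479 0.352 0.035]
bin c [0.5748 0.3077 0.035 ] dir(caps->handle) deg -179.4
cap [0.649 0.325 0.015]
cap [0.647 0.289 0.015]
cap [0.607 0.287 0.015]
cap [0.603 0.325 0.015]
handle top [0.481 0.301 0.118]
cas rim [0.5062 0.1041 0.07  ]
cas rim [0.5593 0.1095 0.07  ]
cas rim [ 0.5202 -0.0128  0.07  ]
cas rim [ 0.5744 -0.0061  0.07  ]
catch [0.5048 0.0439 0.07  ]
catch [0.576  0.0526 0.07  ]
dock +x corners [0.5772 0.1267 0.008 ]
dock +x corners [ 0.593  -0.0186  0.008 ]
```

>>> drive_tool([
  [1, [0.02, -0.01, 0], 0],
  [1, [0.04, -0.02, 0], 0],
  [1, [0.045, -0.022, 0], 0],
  [1, [0.045, -0.022, 0], 0],
  [1, [0.045, -0.022, 0], 0],
  [1, [0.045, -0.022, 0], 0],
  [1, [0.04, -0.02, 0], 0],
  [1, [0.025, -0.015, 0], 0],
])

```text
t: 0.95
tool_pos: [0.4702, 0.3072, 0.231]
eef_rot: [0.706, 0.708, -0.0, -0.0]
wrist_force: [-0.1, 0.3, 0.1]
width: 1.003
gripper_force: 0.0
```

>>> drive_tool([
  [1, [0, 0, 0], 0.14],
  [1, [0, 0, 0], 0.14],
  [1, [0, 0, 0], 0.14],
  [1, [0, 0, 0], 0.14],
  [1, [0, 0, 0], 0.14],
  [1, [0, 0, 0], 0.14],
  [1, [0, 0, 0], 0.14],
  [1, [0, 0, 0], 0.14],
])

```text
t: 1.75
tool_pos: [0.4718, 0.3046, 0.2308]
eef_rot: [0.975, 0.221, -0.0, 0.0]
wrist_force: [-0.3, -0.0, 0.8]
width: 1.0
gripper_force: 0.0
```

>>> drive_tool([
  [1, [0, 0, 0], 0.15],
  [1, [0, 0, 0], 0.15],
  [1, [0, 0, 0], 0.15],
  [1, [0, 0, 0], 0],
])

```text
t: 2.15
tool_pos: [0.4719, 0.3046, 0.2309]
eef_rot: [1.0, 0.001, -0.0, 0.0]
wrist_force: [-0.9, -0.4, 0.9]
width: 0.998
gripper_force: 0.0
```

Run:
```python
from h import *
from rig import ctrl
o=ctrl.observe();print({k:np.round(o[k],3).tolist() for k in("t","q","tool_pos","eef_rot","wrist_force")})
snap("wrist",1);print(load("wrist1")[1].round(4).tolist())
```

```text
{'t': 2.15, 'q': [0.448, 0.084, 1.765, 0.0, 1.294, 2.018], 'tool_pos': [0.472, 0.305, 0.231], 'eef_rot': [1.0, 0.001, -0.0, 0.0], 'wrist_force': [-0.934, -0.432, 0.87]}
[[0.001, 0.9645, 0.2642, 0.5391], [-1.0, 0.0011, -0.0004, 0.3042], [-0.0007, -0.2642, 0.9645, 0.3726], [0.0, 0.0, 0.0, 1.0]]
```

View pics/wrist1.png

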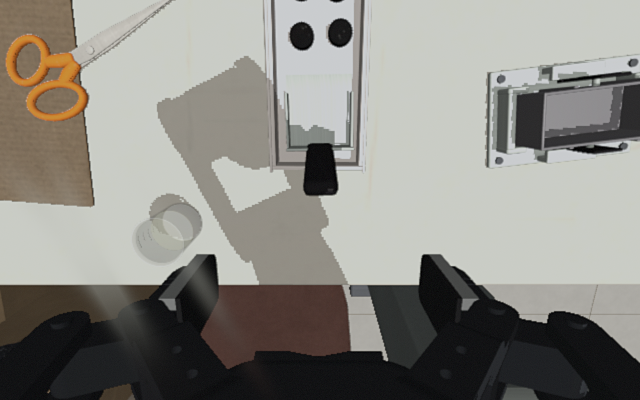

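The wrist view shows the handle's top end at (321,185), the tray sides at columns 289 and 351 with the back at row 148, the bin walls, and two of the caps.

Run:
```python
from h import *
for n,p,z in [("handle top rear mid",(321.5,193),.117),("handle top corner L",(305,193),.117),("R",(338,193),.117),("handle base front",(320,143),.03),("trayL back",(289,148),.03),("trayR back",(352,148),.03),("trayL front",(287,92),.03),("trayR front",(350,92),.03),("binL bot",(271,168),.035),("binR bot",(368,168),.035),("binL top",(263,0),.035),("binR top",(371,0),.035),("cap",(302,36),.021),("cap",(340,33),.021),
 ("cas",(545,93),.07),("cas",(545,147),.07),("catch near",(600,150),.07),("beaker",(165,245),0.0),("beaker top",(176,224),.066)]:
    print(n,plane("wrist1",p,z).round(4))
```

```text
handle top rear mid [0.4766 0.3018 0.117 ]
handle top corner L [0.4766 0.3147 0.117 ]
R [0.4767 0.2889 0.117 ]
handle base front [0.5072 0.3026 0.03  ]
trayL back [0.5022 0.334  0.03  ]
trayR back [0.5023 0.2702 0.03  ]
trayL front [0.5561 0.3347 0.03  ]
trayR front [0.5562 0.2737 0.03  ]
binL bot [0.4826 0.3522 0.035 ]
binR bot [0.4827 0.254  0.035 ]
binL top [0.6341 0.3539 0.035 ]
binR top [0.6342 0.2574 0.035 ]
cap [0.6075 0.32   0.021 ]
cap [0.6101 0.2838 0.021 ]
cas [0.5535 0.1102 0.07  ]
cas [0.5076 0.102  0.07  ]
catch near [0.505  0.0523 0.07  ]
beaker [0.3841 0.4868 0.    ]
beaker top [0.4333 0.4413 0.066 ]
```

>>> drive_tool([
  [1, [0.009, 0.001, 0.02], 0],
  [1, [0.009, 0.0016, 0.03], 0],
  [1, [0, 0, 0.035], 0],
  [1, [0, 0, 0.035], 0],
  [1, [0, 0, 0.025], 0],
  [1, [0, 0, 0.015], 0],
  [1, [0, 0, 0.006], 0],
  [1, [0, 0, 0], 0],
])

```text
t: 3.0
tool_pos: [0.4901, 0.3021, 0.065]
eef_rot: [1.0, 0.001, -0.0, 0.0]
wrist_force: [0.1, -0.2, 0.0]
width: 0.997
gripper_force: 0.0
```

>>> drive_tool([
  [0, [0, 0, 0], 0],
  [0, [0, 0, 0], 0],
  [0, [0, 0, 0], 0],
  [0, [0, 0, 0], 0],
  [0, [0, 0, 0], 0],
  [0, [0, 0, 0], 0],
], newtons=60)

```text
t: 3.6
tool_pos: [0.4908, 0.3025, 0.0664]
eef_rot: [1.0, 0.0, 0.001, -0.0]
wrist_force: [-0.5, -0.1, 3.8]
width: 0.322
gripper_force: 59.0
```

Run:
```python
from h import *
from rig import ctrl
snap("wrist",2);snap("scene",2);snap("side",2)
a=cv2.imread("pics/wrist2.png")[:,120:520]
b=cv2.imread("pics/side2.png")[190:310,180:340]
b=cv2.resize(b,(400,300),interpolation=cv2.INTER_CUBIC);c=np.zeros((400,800,3),np.uint8);c[:,:400]=a;c[:300,400:]=b
cv2.imwrite("pics/v2.png",c)
```

```text
(no output)
```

View pics/v2.png

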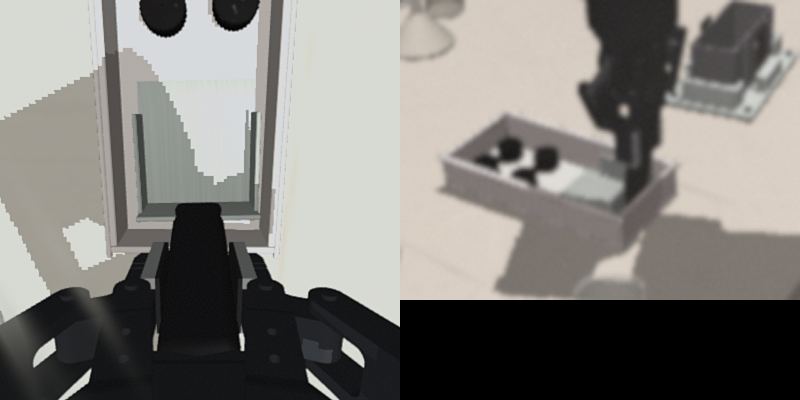

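The grip is good: the tray is flat and the two nearest caps line up with it. Next I push towards the far wall.

>>> drive_tool([
  [0, [0.005, 0, 0], 0],
  [0, [0.01, 0, 0], 0],
  [0, [0.01, 0, 0], 0],
  [0, [0.01, 0, 0], 0],
  [0, [0.01, 0, 0], 0],
  [0, [0.01, 0, 0], 0],
  [0, [0.01, 0, 0], 0],
  [0, [0.005, 0, 0], 0],
], newtons=90)

```text
t: 4.55
tool_pos: [0.5606, 0.3025, 0.0664]
eef_rot: [1.0, 0.0, -0.0, -0.0]
wrist_force: [-3.8, 0.2, 8.0]
width: 0.31
gripper_force: 88.5
```

>>> drive_tool([
  [0, [0.004, 0, 0], 0],
  [0, [0.004, 0, 0], 0],
  [0, [0.004, 0, 0], 0],
  [0, [0.003, 0, 0], 0],
  [0, [0, 0, 0], 0],
])

```text
t: 5.05
tool_pos: [0.5754, 0.3026, 0.0665]
eef_rot: [1.0, 0.0, 0.0, -0.0]
wrist_force: [-2.2, 0.2, 6.6]
width: 0.314
gripper_force: 88.4
```

Run:
```python
from h import *
snap("wrist",3);snap("side",3)
a=cv2.imread("pics/wrist3.png")[:,120:520]
b=cv2.imread("pics/side3.png")[190:310,180:340]
b=cv2.resize(b,(400,300),interpolation=cv2.INTER_CUBIC);c=np.zeros((400,800,3),np.uint8);c[:,:400]=a;c[:300,400:]=b
cv2.imwrite("pics/v3.png",c)
```

```text
(no output)
```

View pics/v3.png

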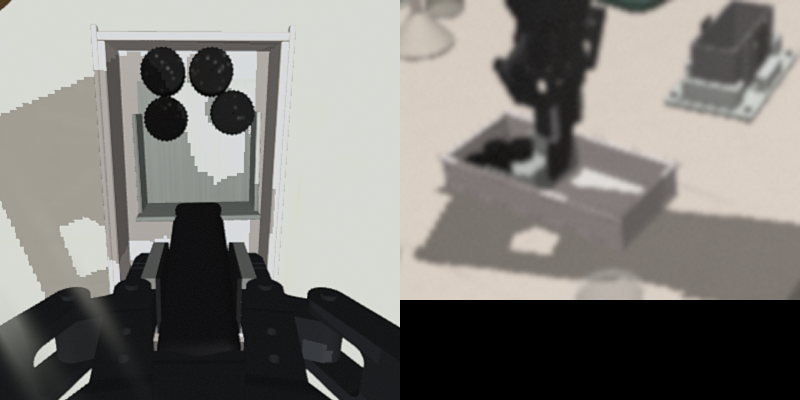

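All four caps are against the far wall, with two on the tray and two on the nose wedge. I'll push the last few millimetres gently.

>>> drive_tool([
  [0, [0.002, 0, 0], 0],
  [0, [0.002, 0, 0], 0],
  [0, [0.002, 0, 0], 0],
  [0, [0, 0, 0], 0],
])

```text
t: 5.55
tool_pos: [0.581, 0.3026, 0.0664]
eef_rot: [1.0, 0.0, -0.0, -0.0]
wrist_force: [-4.0, 0.3, 7.2]
width: 0.316
gripper_force: 88.4
```

>>> drive_tool([
  [0, [0.002, 0, 0], 0],
  [0, [0.002, 0, 0], 0],
  [0, [0.001, 0, 0], 0],
  [0, [0, 0, 0], 0],
])

```text
t: 5.95
tool_pos: [0.5857, 0.3026, 0.0665]
eef_rot: [1.0, 0.0, -0.001, -0.0]
wrist_force: [-3.5, 0.6, 8.4]
width: 0.314
gripper_force: 88.5
```

Run:
```python
from h import *
im=snap("wrist",4)
from rig import ctrl
g=cv2.cvtColor(im[:200,230:400],cv2.COLOR_BGR2GRAY)
n,l,s,c=cv2.connectedComponentsWithStats((g<50).astype(np.uint8))
for a,b in zip(s,c):
    if a[4]>200: print(a,b.round(1))
g3=cv2.imread("pics/wrist3.png")[:200,230:400].astype(int)
print(np.abs(im[:200,230:400].astype(int)-g3).mean())
col=im[:120,255:262].mean((1,2)).round(0).astype(int);print(col[20:110].tolist())
```

```text
[    0     0   170   200 27995] [85.2 96.8]
[  31   68  113   93 6005] [ 81.5 112.1]
34.35621568627451
[215, 215, 215, 215, 215, 215, 215, 215, 215, 215, 215, 215, 215, 215, 215, 215, 215, 215, 215, 215, 215, 215, 215, 215, 215, 215, 215, 215, 216, 213, 202, 202, 197, 168, 165, 161, 169, 172, 171, 170, 169, 165, 140, 101, 78, 78, 80, 80, 77, 86, 132, 177, 175, 173, 173, 173, 173, 173, 173, 174, 171, 159, 156, 154, 149, 148, 153, 155, 146, 136, 143, 149, 151, 145, 145, 151, 158, 158, 157, 158, 159, 159, 159, 159, 159, 160, 160, 159, 159, 160]
```

>>> drive_tool([
  [0, [0.002, 0, 0], 0],
  [0, [0.0015, 0, 0], 0],
  [0, [0, 0, 0], 0],
])

```text
t: 6.3
tool_pos: [0.5893, 0.3026, 0.0665]
eef_rot: [1.0, 0.0, -0.0, -0.0]
wrist_force: [-4.4, 0.5, 7.8]
width: 0.312
gripper_force: 88.5
```

Run:
```python
from h import *
snap("wrist",5)
cv2.imwrite("pics/v5.png",cv2.imread("pics/wrist5.png")[:260,200:440])
```

```text
(no output)
```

View pics/v5.png

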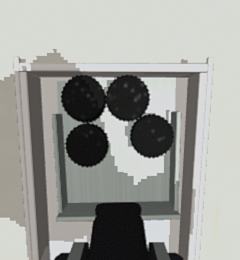

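All four caps are on the tray, the front pair on the wedge. I'll raise it slightly, back off slowly, lift, then dart forward so the caps slide to the back of the tray.

>>> drive_tool([
  [0, [0, 0, -0.002], 0],
  [0, [0, 0, -0.003], 0],
  [0, [-0.002, 0, -0.002], 0],
  [0, [-0.003, 0, 0], 0],
  [0, [-0.004, 0, 0], 0],
  [0, [-0.005, 0, 0], 0],
  [0, [-0.006, 0, 0], 0],
  [0, [-0.006, 0, 0], 0],
], newtons=120)

```text
t: 7.15
tool_pos: [0.5629, 0.3021, 0.0721]
eef_rot: [1.0, 0.0, -0.0, 0.0]
wrist_force: [-0.3, 0.2, -1.7]
width: 0.309
gripper_force: 117.8
```

>>> drive_tool([
  [0, [-0.006, 0, 0], 0],
  [0, [-0.005, 0, -0.003], 0],
  [0, [-0.004, 0, -0.006], 0],
  [0, [-0.002, 0, -0.01], 0],
  [0, [0, 0, -0.013], 0],
  [0, [0, 0, -0.015], 0],
  [0, [0, 0, -0.01], 0],
  [0, [0, 0, -0.005], 0],
])

```text
t: 7.95
tool_pos: [0.5482, 0.3027, 0.137]
eef_rot: [1.0, 0.0, 0.002, -0.001]
wrist_force: [0.5, 0.6, -1.7]
width: 0.307
gripper_force: 117.8
```

```bash
cat > caps.py <<'E'
import sys
from h import *
k=sys.argv[1]
im=snap("wrist",k);o=[]
g=cv2.GaussianBlur(cv2.cvtColor(im,cv2.COLOR_BGR2GRAY),(3,3),0)[:205,200:440]
m=(g<48).astype(np.uint8)
m=cv2.erode(m,np.ones((5,5)))
dt=cv2.distanceTransform(cv2.copyMakeBorder(m,1,1,1,1,cv2.BORDER_CONSTANT),cv2.DIST_L2,5)[1:-1,1:-1]
pk=(dt==cv2.dilate(dt,np.ones((17,17))))&(dt>7)
for y,x in np.argwhere(pk): print("blob",x+200,y,"r",dt[y,x].round(1))
e=im[:,:,:].astype(int)
print("nose col profile",g[:,318-200:322-200].mean(1)[40:200:4].astype(int).tolist())
E
python3 caps.py 5; echo; python3 caps.py 6
```

```text
blob 275 98 r 11.4
blob 320 98 r 11.8
blob 283 107 r 11.6
blob 344 141 r 9.2
blob 345 142 r 9.2
blob 347 143 r 9.2
blob 287 145 r 17.6
nose col profile [217, 217, 217, 217, 217, 218, 217, 218, 218, 45, 28, 28, 28, 28, 28, 28, 29, 29, 29, 17, 143, 217, 217, 217, 216, 216, 216, 216, 216, 216, 216, 216, 214, 195, 143, 142, 143, 142, 142, 141]

blob 275 98 r 11.4
blob 320 98 r 11.8
blob 283 107 r 11.6
blob 344 141 r 9.2
blob 345 142 r 9.2
blob 347 143 r 9.2
blob 287 145 r 17.6
nose col profile [217, 218, 218, 217, 217, 217, 217, 217, 218, 45, 28, 28, 28, 28, 28, 28, 29, 28, 29, 17, 143, 217, 217, 216, 216, 216, 216, 216, 216, 216, 216, 216, 215, 195, 143, 143, 142, 142, 142, 141]
```

The numbers match the previous frame, so all four caps stayed on the tray as it lifted level. I'll carry them smoothly to a point above the cassette and turn 7° to match its yaw.

>>> drive_tool([
  [0, [-0.002, 0.005, -0.002], 0],
  [0, [-0.004, 0.01, -0.004], 0],
  [0, [-0.005, 0.015, -0.004], 0],
  [0, [-0.005, 0.02, -0.004], 0],
  [0, [-0.005, 0.022, -0.004], 0],
  [0, [-0.005, 0.024, -0.004], 0],
  [0, [-0.005, 0.024, -0.004], 0],
  [0, [-0.005, 0.024, -0.004], 0],
])

```text
t: 8.85
tool_pos: [0.5096, 0.1561, 0.1642]
eef_rot: [1.0, 0.0, -0.0, 0.0]
wrist_force: [-0.1, 0.4, -1.6]
width: 0.313
gripper_force: 117.8
```

>>> drive_tool([
  [0, [-0.005, 0.024, 0], 0],
  [0, [-0.005, 0.024, 0], 0],
  [0, [-0.005, 0.022, 0], 0],
  [0, [-0.005, 0.018, 0], 0],
  [0, [-0.004, 0.014, 0], 0],
  [0, [-0.003, 0.009, 0], 0],
  [0, [-0.002, 0.004, 0], 0],
  [0, [-0.001, 0.002, 0], 0],
])

```text
t: 9.65
tool_pos: [0.4807, 0.0409, 0.1643]
eef_rot: [1.0, 0.0, 0.0, -0.0]
wrist_force: [-0.0, 1.0, -2.5]
width: 0.309
gripper_force: 117.9
```

>>> drive_tool([
  [0, [0, 0, 0], -0.01],
  [0, [0, 0, 0], -0.02],
  [0, [0, 0, 0], -0.03],
  [0, [0, 0, 0], -0.03],
  [0, [0, 0, 0], -0.02],
  [0, [0, 0, 0], -0.01],
  [0, [0, 0, 0], 0],
])

```text
t: 10.35
tool_pos: [0.4809, 0.0412, 0.1643]
eef_rot: [0.998, 0.061, -0.0, -0.0]
wrist_force: [-0.3, 0.2, -2.5]
width: 0.306
gripper_force: 117.9
```

```bash
python3 caps.py 7
python3 - <<'E'
from h import *
im=cv2.imread("pics/wrist7.png")
a=im[:260,150:490]
cv2.imwrite("pics/v7.png",a)
E
```

```text
blob 319 97 r 11.8
blob 285 107 r 11.8
blob 345 142 r 9.4
blob 346 143 r 9.4
blob 287 145 r 17.6
nose col profile [216, 216, 216, 216, 216, 217, 215, 217, 200, 25, 27, 28, 28, 26, 26, 19, 19, 18, 17, 9, 142, 173, 190, 189, 206, 205, 215, 215, 216, 195, 189, 147, 144, 143, 142, 143, 142, 142, 142, 141]
```

The caps are still in place. Now I'll lower the grip force so the scoop's weight swings the nose down.

>>> drive_tool([
  [0, [0, 0, 0], 0],
  [0, [0, 0, 0], 0],
  [0, [0, 0, 0], 0],
], newtons=50)

```text
t: 10.7
tool_pos: [0.4809, 0.0411, 0.1643]
eef_rot: [0.998, 0.06, -0.0, -0.0]
wrist_force: [0.0, -0.4, -1.1]
width: 0.306
gripper_force: 117.9
```

```bash
python3 caps.py 8
```

```text
blob 319 97 r 11.8
blob 285 107 r 11.8
blob 345 142 r 9.4
blob 346 143 r 9.4
blob 287 145 r 17.6
nose col profile [216, 216, 216, 216, 216, 217, 214, 217, 200, 24, 28, 28, 29, 26, 26, 20, 19, 18, 17, 8, 142, 179, 190, 196, 206, 205, 215, 214, 217, 195, 195, 151, 144, 143, 143, 143, 142, 142, 141, 142]
```

>>> drive_tool([
  [0, [0, 0, 0], 0],
  [0, [0, 0, 0], 0],
  [0, [0, 0, 0], 0],
  [0, [0, 0, 0], 0],
], newtons=20)

```text
t: 11.15
tool_pos: [0.4809, 0.0411, 0.1643]
eef_rot: [0.998, 0.06, -0.0, -0.0]
wrist_force: [0.2, -0.4, -2.1]
width: 0.314
gripper_force: 117.9
```

```bash
python3 caps.py 9
```

```text
blob 319 97 r 11.8
blob 285 107 r 11.8
blob 345 142 r 9.4
blob 346 143 r 9.4
blob 287 145 r 17.6
nose col profile [216, 216, 216, 216, 216, 217, 215, 217, 200, 25, 27, 28, 28, 25, 26, 20, 19, 17, 17, 8, 142, 179, 190, 190, 205, 206, 215, 214, 217, 195, 189, 151, 143, 143, 143, 142, 142, 142, 142, 141]
```

The measured force didn't drop, so the new grip value may only take effect when the opening command changes. I'll change it too.

>>> drive_tool([
  [0.1, [0, 0, 0], 0],
  [0.1, [0, 0, 0], 0],
  [0.1, [0, 0, 0], 0],
], newtons=20)

```text
t: 11.5
tool_pos: [0.4809, 0.0411, 0.1643]
eef_rot: [0.998, 0.06, -0.0, -0.0]
wrist_force: [0.6, 0.3, -1.7]
width: 0.308
gripper_force: 117.9
```

```bash
python3 caps.py 10
```

```text
blob 319 97 r 11.8
blob 285 107 r 11.8
blob 345 142 r 9.4
blob 346 143 r 9.4
blob 287 145 r 17.6
nose col profile [216, 216, 216, 216, 216, 217, 213, 217, 200, 24, 27, 28, 28, 27, 26, 20, 19, 18, 17, 9, 142, 179, 190, 190, 205, 205, 215, 215, 217, 195, 189, 151, 144, 143, 143, 143, 142, 142, 142, 141]
```

>>> drive_tool([
  [0.31, [0, 0, 0], 0],
  [0.31, [0, 0, 0], 0],
], newtons=20)

```text
t: 11.75
tool_pos: [0.4809, 0.0411, 0.1643]
eef_rot: [0.998, 0.06, 0.0, 0.0]
wrist_force: [-0.9, -0.3, -1.5]
width: 0.313
gripper_force: 85.3
```

>>> drive_tool([
  [0.317, [0, 0, 0], 0],
  [0.317, [0, 0, 0], 0],
], newtons=20)

```text
t: 11.95
tool_pos: [0.4809, 0.0411, 0.1643]
eef_rot: [0.998, 0.06, 0.0, 0.0]
wrist_force: [0.5, -0.4, -2.3]
width: 0.323
gripper_force: 52.3
```

```bash
python3 caps.py 11
```

```text
blob 319 97 r 11.8
blob 285 107 r 11.8
blob 345 142 r 9.4
blob 346 143 r 9.4
blob 287 145 r 17.6
nose col profile [217, 216, 216, 216, 216, 217, 214, 217, 199, 25, 28, 28, 29, 26, 26, 20, 19, 18, 18, 8, 132, 173, 190, 190, 206, 205, 215, 215, 217, 195, 190, 148, 144, 143, 143, 143, 142, 142, 141, 141]
```

The opening acts as a stiff position command, about 4.7 N per 0.001, so I can lower the grip finely.

>>> drive_tool([
  [0.323, [0, 0, 0], 0],
  [0.3235, [0, 0, 0], 0],
])

```text
t: 12.2
tool_pos: [0.4809, 0.0411, 0.1643]
eef_rot: [0.998, 0.06, 0.0, 0.0]
wrist_force: [-0.6, -0.1, -1.4]
width: 0.323
gripper_force: 22.6
```

>>> drive_tool([
  [0.3245, [0, 0, 0], 0],
  [0.325, [0, 0, 0], 0],
])

```text
t: 12.4
tool_pos: [0.4809, 0.0411, 0.1643]
eef_rot: [0.998, 0.06, -0.0, 0.0]
wrist_force: [-0.6, -0.3, -1.6]
width: 0.323
gripper_force: 16.4
```

```bash
python3 caps.py 12
```

```text
blob 319 97 r 12.0
blob 285 107 r 11.8
blob 345 142 r 9.4
blob 346 143 r 9.4
blob 287 145 r 17.6
nose col profile [216, 216, 216, 216, 217, 217, 213, 217, 199, 25, 27, 29, 29, 26, 26, 20, 19, 18, 17, 10, 111, 174, 189, 190, 206, 205, 215, 215, 217, 195, 190, 148, 144, 143, 143, 143, 142, 142, 142, 142]
```

>>> drive_tool([
  [0.3255, [0, 0, 0], 0],
  [0.326, [0, 0, 0], 0],
])

```text
t: 12.65
tool_pos: [0.4809, 0.0411, 0.1643]
eef_rot: [0.998, 0.06, 0.0, -0.0]
wrist_force: [0.8, 0.3, -2.5]
width: 0.326
gripper_force: 12.6
```

```bash
python3 caps.py 13
```

```text
blob 319 97 r 12.0
blob 285 107 r 11.8
blob 345 142 r 9.4
blob 346 143 r 9.4
blob 287 145 r 17.6
nose col profile [216, 216, 216, 216, 216, 216, 215, 217, 200, 25, 28, 28, 28, 27, 26, 20, 20, 18, 18, 10, 111, 173, 190, 190, 205, 205, 215, 215, 217, 195, 190, 148, 144, 144, 143, 142, 142, 142, 142, 141]
```

>>> drive_tool([
  [0.3265, [0, 0, 0], 0],
])

```text
t: 12.8
tool_pos: [0.4809, 0.0411, 0.1643]
eef_rot: [0.998, 0.06, -0.0, -0.0]
wrist_force: [0.8, 0.4, -2.8]
width: 0.329
gripper_force: 10.8
```

```bash
python3 caps.py 14
```

```text
blob 319 97 r 12.0
blob 285 107 r 11.8
blob 345 142 r 9.4
blob 346 143 r 9.4
blob 287 145 r 17.6
nose col profile [216, 217, 216, 217, 216, 217, 215, 217, 200, 24, 28, 29, 28, 26, 26, 20, 19, 18, 17, 8, 112, 174, 190, 190, 205, 205, 215, 215, 217, 195, 190, 148, 144, 144, 143, 143, 142, 142, 142, 141]
```

>>> drive_tool([
  [0.327, [0, 0, 0], 0],
  [0.3273, [0, 0, 0], 0],
])

```text
t: 13.05
tool_pos: [0.4812, 0.0411, 0.1644]
eef_rot: [0.998, 0.06, 0.0, 0.0]
wrist_force: [-0.5, 0.1, -2.4]
width: 0.324
gripper_force: 2.7
```

```bash
python3 caps.py 15
```

```text
blob 289 117 r 16.4
blob 322 117 r 11.0
blob 289 118 r 16.4
blob 322 118 r 11.0
blob 290 119 r 16.4
blob 349 163 r 14.2
blob 350 163 r 14.2
blob 290 170 r 14.4
blob 291 170 r 14.4
nose col profile [216, 216, 216, 216, 216, 217, 212, 217, 217, 100, 32, 193, 187, 128, 42, 36, 26, 27, 27, 27, 23, 30, 23, 16, 37, 191, 209, 209, 210, 202, 191, 150, 151, 150, 150, 151, 151, 151, 150, 150]
```

>>> drive_tool([
  [0.3276, [0, 0, 0], 0],
])

```text
t: 13.2
tool_pos: [0.481, 0.0411, 0.1644]
eef_rot: [0.998, 0.06, 0.0, 0.0]
wrist_force: [0.8, -0.5, -1.5]
width: 0.325
gripper_force: 1.2
```

```bash
python3 caps.py 16
```

```text
blob 324 125 r 12.0
blob 296 127 r 12.0
blob 348 189 r 14.6
blob 292 193 r 12.0
blob 293 193 r 12.0
nose col profile [216, 217, 216, 216, 217, 217, 210, 217, 217, 80, 27, 202, 181, 150, 83, 168, 160, 111, 33, 24, 24, 26, 26, 23, 18, 90, 101, 101, 141, 141, 141, 141, 142, 142, 142, 143, 143, 143, 143, 143]
```

It is swinging nose-down smoothly. One more row at this grip, then I'll clamp again.

>>> drive_tool([
  [0.3276, [0, 0, 0], 0],
])

```text
t: 13.35
tool_pos: [0.4809, 0.0411, 0.1644]
eef_rot: [0.998, 0.06, 0.0, -0.0]
wrist_force: [-0.5, -0.1, -0.9]
width: 0.33
gripper_force: 1.3
```

>>> drive_tool([
  [0.32, [0, 0, 0], 0],
  [0.32, [0, 0, 0], 0],
])

```text
t: 13.55
tool_pos: [0.481, 0.0411, 0.1644]
eef_rot: [0.998, 0.06, 0.0, 0.0]
wrist_force: [-0.2, 0.7, -1.2]
width: 0.324
gripper_force: 19.8
```

```bash
python3 caps.py 17
python3 - <<'E'
from h import *
snap("side",17);snap("scene",17)
c=np.zeros((400,800,3),np.uint8);c[:,:400]=cv2.imread("pics/wrist17.png")[:,120:520]
f=lambda n,x,y:cv2.resize(cv2.imread(f"pics/{n}17.png")[y:y+80,x:x+160],(400,200),interpolation=cv2.INTER_CUBIC)
c[:200,400:]=f("side",240,160);c[200:,400:]=f("scene",255,150)
cv2.imwrite("pics/v17.png",c)
E
```

```text
blob 360 106 r 10.0
blob 361 106 r 10.0
blob 362 106 r 10.0
blob 363 106 r 10.0
blob 364 106 r 10.0
blob 365 106 r 10.0
blob 360 107 r 10.0
blob 361 107 r 10.0
blob 362 107 r 10.0
blob 363 107 r 10.0
blob 364 107 r 10.0
blob 365 107 r 10.0
blob 297 108 r 13.0
nose col profile [216, 216, 217, 216, 216, 217, 210, 217, 217, 80, 27, 202, 181, 149, 72, 52, 17, 21, 18, 19, 20, 33, 166, 168, 103, 101, 101, 101, 136, 140, 141, 142, 142, 142, 142, 143, 143, 143, 143, 144]
```

View pics/v17.png

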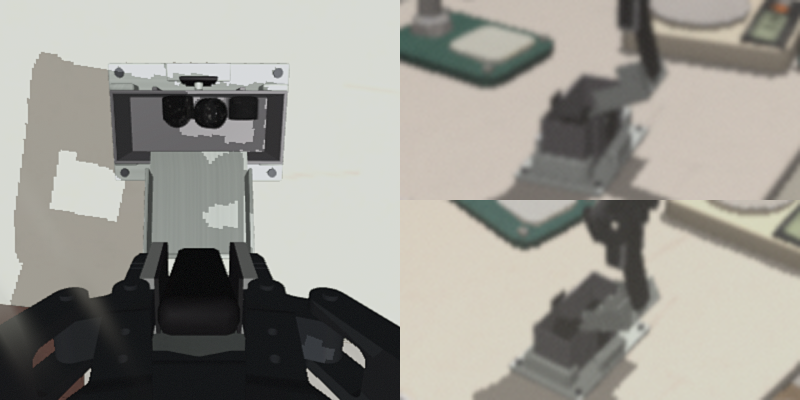

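The scoop is tipped with its nose over the cassette and is empty. At least three caps lie inside the cassette, at about (175–245,108) in the left crop. Now I'll clamp harder, lift and return to the bin.

>>> drive_tool([
  [0.31, [0, 0, 0], 0],
  [0.31, [0, 0, -0.01], 0],
  [0.31, [0, 0, -0.015], 0.03],
  [0.31, [0, 0, -0.015], 0.03],
  [0.31, [0, 0, -0.01], 0.03],
  [0.31, [0, 0, -0.005], 0.032],
], newtons=90)

```text
t: 14.3
tool_pos: [0.4818, 0.0411, 0.2215]
eef_rot: [1.0, -0.001, 0.001, 0.0]
wrist_force: [0.4, -0.2, -1.3]
width: 0.319
gripper_force: 45.7
```

>>> drive_tool([
  [0.31, [0.005, -0.01, 0], 0],
  [0.31, [0.006, -0.02, 0], 0],
  [0.31, [0.008, -0.03, 0], 0],
  [0.31, [0.008, -0.04, 0], 0],
  [0.31, [0.008, -0.04, 0], 0],
  [0.31, [0.008, -0.04, 0], 0],
  [0.31, [0.006, -0.03, 0], 0],
  [0.31, [0, -0.025, 0], 0],
])

```text
t: 15.1
tool_pos: [0.5304, 0.2789, 0.2189]
eef_rot: [1.0, 0.0, -0.0, -0.0]
wrist_force: [0.1, -0.5, -1.4]
width: 0.318
gripper_force: 45.9
```

>>> drive_tool([
  [0.31, [0, -0.016, 0], 0],
  [0.31, [0, -0.008, 0], 0],
  [0.31, [0, -0.0024, 0], 0],
  [0.31, [0, 0, 0], 0],
])

```text
t: 15.5
tool_pos: [0.5301, 0.302, 0.2192]
eef_rot: [1.0, -0.001, -0.0, 0.0]
wrist_force: [1.0, 0.1, -1.2]
width: 0.323
gripper_force: 45.9
```

Run:
```python
from h import *
from rig import ctrl
im=snap("wrist",20);o=ctrl.observe();print(o["tool_pos"],o["gripper_force"])
g=cv2.cvtColor(im,cv2.COLOR_BGR2GRAY)
# bright/edge profile: columns across at row 200 and rows along col 320
print(g[205,230:420:3].tolist());print(g[100:260:3,318].tolist())
print(cv2.Canny(g,60,150)[205,220:430].nonzero()[0]+220)
```

```text
[0.53018551 0.30157431 0.21919296] 45.90660095214844
[207, 206, 207, 207, 207, 206, 207, 207, 207, 200, 197, 139, 131, 58, 102, 135, 136, 139, 136, 138, 136, 136, 138, 136, 137, 136, 136, 137, 135, 135, 134, 138, 136, 137, 136, 136, 132, 136, 136, 136, 135, 156, 157, 134, 132, 110, 67, 132, 209, 207, 207, 206, 206, 207, 207, 207, 206, 207, 206, 207, 207, 207, 206, 207]
[208, 208, 208, 208, 207, 207, 207, 208, 208, 162, 162, 161, 161, 161, 161, 160, 160, 164, 181, 182, 151, 130, 133, 134, 134, 134, 134, 135, 134, 135, 135, 136, 136, 136, 137, 136, 137, 137, 137, 138, 137, 137, 137, 137, 137, 138, 138, 139, 139, 134, 9, 6, 6, 11]
[225 257 258 259 260 261 267 272 353 354 355 356 357 358 363 365 369 373]
```

The wrist load of about 1.3 N matches an empty scoop. I'll lower it into the bin now, slackening the grip near the floor so the tray can level itself.

>>> drive_tool([
  [0.31, [0, 0, 0.01], 0],
  [0.31, [0, 0, 0.02], 0],
  [0.31, [0, 0, 0.025], 0],
  [0.31, [0, 0, 0.025], 0],
  [0.31, [0, 0, 0.015], 0],
  [0.31, [0, 0, 0.008], 0],
  [0.317, [0, 0, 0.004], 0],
  [0.319, [0, 0, 0], 0],
])

```text
t: 16.35
tool_pos: [0.5305, 0.3024, 0.1125]
eef_rot: [1.0, -0.001, 0.0, -0.0]
wrist_force: [-0.5, -0.4, -0.8]
width: 0.322
gripper_force: 45.8
```

>>> drive_tool([
  [0.321, [0, 0, 0.003], 0],
  [0.322, [0, 0, 0.004], 0],
  [0.322, [0, 0, 0.004], 0],
  [0.322, [0, 0, 0.004], 0],
])

```text
t: 16.75
tool_pos: [0.5309, 0.303, 0.1007]
eef_rot: [1.0, -0.001, 0.0, -0.0]
wrist_force: [-10.9, -3.3, 28.1]
width: 0.325
gripper_force: 33.0
```

>>> drive_tool([
  [0.322, [0, 0, 0.004], 0],
  [0.322, [0, 0, 0.004], 0],
  [0.322, [0, 0, 0.004], 0],
])

```text
t: 17.05
tool_pos: [0.5343, 0.3043, 0.0966]
eef_rot: [1.0, 0.0, 0.004, -0.001]
wrist_force: [-12.5, -5.5, 38.6]
width: 0.321
gripper_force: 31.1
```

The nose is taking load because the grip is still too stiff. I'll loosen it and move back as I lower, so the tray rotates level.

>>> drive_tool([
  [0.3245, [0, 0, -0.004], 0],
  [0.3255, [-0.003, 0, 0], 0],
  [0.3255, [-0.004, 0, 0.002], 0],
])

```text
t: 17.35
tool_pos: [0.5252, 0.3035, 0.0912]
eef_rot: [1.0, -0.001, 0.002, -0.001]
wrist_force: [-2.1, -0.4, 7.8]
width: 0.329
gripper_force: 11.1
```

>>> drive_tool([
  [0.3255, [-0.005, 0, 0.003], 0],
  [0.3255, [-0.005, 0, 0.004], 0],
  [0.3255, [-0.005, 0, 0.004], 0],
])

```text
t: 17.65
tool_pos: [0.5087, 0.3033, 0.0781]
eef_rot: [1.0, -0.001, 0.001, -0.001]
wrist_force: [-1.5, 0.1, 4.6]
width: 0.326
gripper_force: 8.8
```

Run:
```python
from h import *
im=snap("wrist",21);g=cv2.cvtColor(im,cv2.COLOR_BGR2GRAY)
print(g[40:300:4,300].tolist());snap("side",21);snap("scene",21)
```

```text
[215, 215, 215, 215, 215, 215, 216, 216, 215, 215, 216, 215, 215, 216, 215, 215, 215, 216, 215, 217, 207, 205, 149, 150, 152, 153, 154, 154, 154, 153, 153, 153, 153, 153, 153, 151, 151, 151, 151, 151, 150, 150, 150, 149, 150, 149, 148, 148, 130, 14, 13, 14, 14, 17, 13, 15, 12, 15, 14, 12, 15, 15, 13, 15, 12]
```

>>> drive_tool([
  [0.3255, [-0.005, 0, 0.004], 0],
  [0.3255, [-0.004, 0, 0.004], 0],
  [0.3255, [-0.003, 0, 0.003], 0],
  [0.3255, [0, 0, 0.002], 0],
])

```text
t: 18.2
tool_pos: [0.4967, 0.3024, 0.0644]
eef_rot: [1.0, -0.0, 0.001, 0.0]
wrist_force: [-1.4, -2.8, 12.5]
width: 0.328
gripper_force: 8.6
```

Run:
```python
from h import *
im=snap("wrist",22);g=cv2.cvtColor(im,cv2.COLOR_BGR2GRAY)
print(g[40:300:4,300].tolist());print(cv2.cvtColor(cv2.imread("pics/wrist2.png"),cv2.COLOR_BGR2GRAY)[40:300:4,300].tolist())
```

```text
[217, 217, 217, 217, 217, 217, 217, 217, 217, 217, 217, 217, 217, 217, 213, 216, 216, 216, 217, 219, 222, 151, 151, 151, 151, 152, 151, 151, 150, 149, 150, 149, 148, 148, 147, 146, 147, 146, 145, 145, 145, 145, 144, 144, 78, 15, 15, 16, 17, 21, 12, 15, 18, 17, 18, 18, 16, 16, 16, 14, 17, 13, 14, 16, 17]
[217, 217, 217, 217, 216, 217, 217, 217, 217, 216, 215, 215, 215, 215, 215, 217, 217, 216, 217, 175, 178, 151, 150, 150, 150, 151, 150, 149, 149, 149, 150, 149, 148, 148, 147, 147, 147, 146, 145, 146, 146, 15, 17, 15, 15, 18, 16, 16, 16, 17, 15, 18, 18, 17, 19, 19, 15, 16, 20, 16, 13, 16, 17, 15, 16]
```

>>> drive_tool([
  [0.33, [0, 0, -0.001], 0],
  [0.35, [0, 0, -0.001], 0],
  [0.45, [0, 0, 0], 0],
  [0.7, [0, 0, 0], 0],
  [1, [0, 0, 0], 0],
  [1, [0, 0, 0], 0],
  [1, [0, 0, 0], 0],
])

```text
t: 18.95
tool_pos: [0.4962, 0.3025, 0.0652]
eef_rot: [1.0, -0.001, -0.0, 0.0]
wrist_force: [-0.8, 0.5, -0.5]
width: 0.999
gripper_force: 0.0
```

>>> drive_tool([
  [1, [0, 0, -0.01], 0],
  [1, [0, 0, -0.03], 0],
  [1, [0, 0, -0.04], 0],
  [1, [0, 0, -0.04], 0],
  [1, [-0.01, 0, -0.03], 0],
  [1, [-0.014, 0, -0.015], 0],
  [1, [0, 0, 0], 0],
])

```text
t: 19.65
tool_pos: [0.4732, 0.3036, 0.2348]
eef_rot: [1.0, -0.0, 0.003, -0.002]
wrist_force: [-0.3, 0.6, -0.5]
width: 0.999
gripper_force: 0.0
```

Run:
```python
from h import *
from rig import ctrl
im=snap("wrist",23);g=cv2.cvtColor(im,cv2.COLOR_BGR2GRAY);o=ctrl.observe();print(o["tool_pos"],o["eef_rot"].__repr__())
m=(g[60:260,280:365]<45).astype(np.uint8)
n,l,s,c=cv2.connectedComponentsWithStats(m)
for a in s[1:]:
    if a[4]>100:
        x,y,w,h,A=a;x+=280;y+=60;print("box",x,y,w,h,A,"top rear",plane("wrist23",(x+w/2,y+h),.117).round(4),"base front",plane("wrist23",(x+w/2,y),.03).round(4))
for r in (110,130): print(r,cv2.Canny(g,40,100)[r,250:390].nonzero()[0]+250)
print(g[60:200:3,300].tolist())
```

```text
[0.47285373 0.30303771 0.23246427] array([ 9.99997612e-01, -2.93742506e-04,  1.98094458e-03, -8.74700034e-04])
box 304 148 33 51 1448 top rear [0.4729 0.302  0.117 ] base front [0.5045 0.3019 0.03  ]
110 [274 278 282 283 285 289 291 345 350 352 354 357 359]
130 [275 278 289 291 304 305 309 325 326 327 345 349 351 356 359 364]
[203, 203, 203, 203, 203, 202, 203, 199, 201, 201, 203, 202, 202, 202, 203, 203, 202, 202, 203, 202, 202, 202, 205, 132, 134, 135, 134, 134, 134, 134, 74, 141, 157, 156, 159, 86, 139, 154, 143, 142, 142, 143, 143, 144, 143, 143, 142]
```

The scoop is back flat in the bin, with the handle geometry matching the start. Next I move above the cassette and turn to pinch across it.

>>> drive_tool([
  [1, [0.005, 0.02, 0], 0],
  [1, [0.01, 0.035, 0], 0],
  [1, [0.01, 0.04, 0], 0],
  [1, [0.01, 0.04, 0], 0],
  [1, [0.01, 0.04, 0], 0],
  [1, [0.01, 0.04, 0], 0],
  [1, [0.008, 0.025, 0], 0],
  [1, [0.004, 0.014, 0], 0],
])

```text
t: 20.5
tool_pos: [0.5388, 0.046, 0.2284]
eef_rot: [1.0, -0.002, -0.001, 0.0]
wrist_force: [-0.0, -0.3, 0.0]
width: 0.999
gripper_force: 0.0
```

>>> drive_tool([
  [1, [0, 0, 0], -0.14],
  [1, [0, 0, 0], -0.14],
  [1, [0, 0, 0], -0.14],
  [1, [0, 0, 0], -0.14],
  [1, [0, 0, 0], -0.14],
  [1, [0, 0, 0], -0.14],
  [1, [0, 0, 0], -0.14],
  [1, [0, 0, 0], -0.14],
])

```text
t: 21.3
tool_pos: [0.5383, 0.049, 0.2289]
eef_rot: [0.846, 0.533, -0.001, -0.001]
wrist_force: [-0.3, 0.5, -0.2]
width: 1.001
gripper_force: 0.0
```

>>> drive_tool([
  [1, [0, 0, 0], -0.14],
  [1, [0, 0, 0], -0.14],
  [1, [0, 0, 0], -0.14],
  [1, [0, 0, 0], -0.14],
  [1, [0, 0, 0], -0.01],
  [1, [0, 0, 0], 0],
])

```text
t: 21.9
tool_pos: [0.5385, 0.0488, 0.2294]
eef_rot: [0.665, 0.747, -0.0, -0.001]
wrist_force: [-0.3, 0.9, -0.4]
width: 0.999
gripper_force: 0.0
```

Run:
```python
from h import *
from rig import ctrl
im=snap("wrist",24);o=ctrl.observe();print(o["tool_pos"],o["eef_rot"],o["q"].round(2) if hasattr(o["q"],"round") else o["q"])
for p in [(.54,.0487,.07)]: print(proj("wrist24",p))
cv2.imwrite("pics/v24.png",cv2.resize(im[:270,170:470],None,fx=2,fy=2,interpolation=cv2.INTER_CUBIC))
```

```text
[0.53859207 0.04875071 0.22958306] [ 6.64887135e-01  7.46943583e-01 -3.41425567e-04 -5.14440365e-04] [-0.04  0.04  1.81  0.    1.29 -0.16]
[319.5456321  185.93019475]
```

View pics/v24.png

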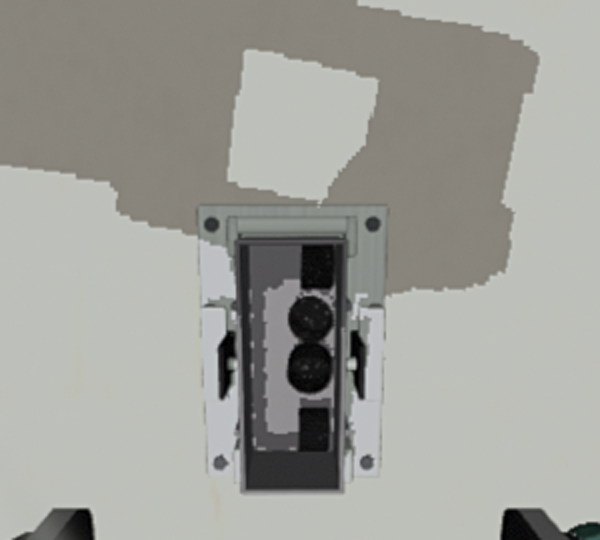

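All four caps lie inside the cassette: (317,265), (310,318), (310,367) and (314,428) in the crop. The catches are symmetric about (292,365), so the tool needs about +2.5 mm in x and −1 mm in y. Now I descend and pinch.

>>> drive_tool([
  [1, [0.0025, -0.001, 0.01], 0],
  [1, [0, 0, 0.03], 0],
  [1, [0, 0, 0.04], 0],
  [1, [0, 0, 0.04], 0],
  [1, [0, 0, 0.035], 0],
  [1, [0, 0, 0.025], 0],
  [1, [0, 0, 0.0125], 0],
  [1, [0, 0, 0.005], 0],
])

```text
t: 22.75
tool_pos: [0.5361, 0.051, 0.0309]
eef_rot: [0.664, 0.747, -0.001, -0.001]
wrist_force: [0.3, -0.2, 0.3]
width: 1.0
gripper_force: 0.0
```

>>> drive_tool([
  [0.85, [0, 0, 0], 0],
  [0.8, [0, 0, 0], 0],
  [0.75, [0, 0, 0], 0],
  [0.7, [0, 0, 0], 0],
  [0.5, [0, 0, 0], 0],
  [0.5, [0, 0, 0], 0],
  [0.5, [0, 0, 0], 0],
  [0.5, [0, 0, 0], 0],
], newtons=50)

```text
t: 23.55
tool_pos: [0.5368, 0.0507, 0.036]
eef_rot: [0.664, 0.748, -0.001, -0.001]
wrist_force: [-11.1, -0.6, 19.3]
width: 0.605
gripper_force: 51.1
```

>>> drive_tool([
  [0.5, [0, 0, -0.003], 0],
  [0.5, [0, -0.001, -0.003], 0],
  [0.5, [0, -0.001, 0], 0],
])

```text
t: 23.85
tool_pos: [0.5363, 0.0506, 0.0392]
eef_rot: [0.664, 0.748, 0.001, 0.001]
wrist_force: [0.2, -0.1, -3.4]
width: 0.598
gripper_force: 53.2
```

Run:
```python
from h import *
from rig import ctrl
im=snap("wrist",25);snap("side",25);snap("scene",25);o=ctrl.observe();print(o["tool_pos"],o["wrist_force"],o["width"],o["gripper_force"])
g=cv2.cvtColor(im,cv2.COLOR_BGR2GRAY)
for r in (150,200,250): print(r,cv2.Canny(g,40,100)[r,150:490].nonzero()[0]+150)
for p in [(-.025,0,.07),(.025,0,.07),(-.025,.06,.07),(.025,.06,.07)]:
    a=.125;q=(.5375+p[0]*np.cos(a)-p[1]*np.sin(a),.0505+p[0]*np.sin(a)+p[1]*np.cos(a),p[2]);print(p,proj("wrist25",q).round(0))
```

```text
[0.53600841 0.05055528 0.0387167 ] [ 0.74823895 -0.38106445 -2.84300326] 0.5894857089973397 53.15550148487091
150 [219 221 242 248 273 289 294 295 296 328 366 388 395 410 470 471]
200 [224 225 226 238 245 246 251 275 318 319 350 354 355 362 385 392 394 397
 407 408 472]
250 [221 225 226 227 228 229 230 231 232 233 234 241 242 249 254 276 290 291
 292 315 357 360 382 388 395 411]
(-0.025, 0, 0.07) [253. 297.]
(0.025, 0, 0.07) [388. 296.]
(-0.025, 0.06, 0.07) [242. 132.]
(0.025, 0.06, 0.07) [397. 131.]
```

The wrist now reads −3 N, which is the cassette plus caps, so the catches look released. I'll lift slowly.

>>> drive_tool([
  [0.5, [0, 0, -0.003], 0],
  [0.5, [0, 0, -0.005], 0],
  [0.5, [0, 0, -0.008], 0],
  [0.5, [0, 0, -0.012], 0],
  [0.5, [0, 0, -0.015], 0],
])

```text
t: 24.5
tool_pos: [0.5354, 0.0505, 0.0827]
eef_rot: [0.664, 0.748, -0.0, -0.0]
wrist_force: [-0.6, -0.7, -3.0]
width: 0.592
gripper_force: 53.1
```

>>> drive_tool([
  [0.5, [0, 0, -0.018], 0],
  [0.5, [0, 0, -0.02], 0],
  [0.5, [0, 0, -0.02], 0],
  [0.5, [0, 0, -0.02], 0],
  [0.5, [0, 0, -0.015], 0],
  [0.5, [0, 0, -0.008], 0],
  [0.5, [0, 0, -0.004], 0],
  [0.5, [0, 0, 0], 0],
])

```text
t: 25.3
tool_pos: [0.5356, 0.0506, 0.1871]
eef_rot: [0.664, 0.748, 0.0, 0.0]
wrist_force: [1.3, -0.5, -4.2]
width: 0.59
gripper_force: 53.2
```

Run:
```python
from h import *
from rig import ctrl
im=snap("wrist",26);snap("side",26);snap("scene",26);o=ctrl.observe();print({k:np.round(o[k],3).tolist() for k in("t","tool_pos","wrist_force","torque","width","gripper_force")})
a=cv2.imread("pics/wrist25.png").astype(int)
print("change inside cassette region",np.abs(im.astype(int)-a)[140:300,255:385].mean(),"outside",np.abs(im.astype(int)-a)[0:110,150:490].mean())
g=cv2.cvtColor(im,cv2.COLOR_BGR2GRAY)
for r in (150,200,250): print(r,cv2.Canny(g,40,100)[r,150:490].nonzero()[0]+150)
# dock empty? old cassette site in scene/side
for n in("scene","side"):
    p=proj(n+"26",(.537,.05,.03));q=proj(n+"26",(.537,.05,.17)).round();print(n,p.round(),q,cv2.imread(f"pics/{n}25.png")[int(p[1]),int(p[0])],cv2.imread(f"pics/{n}26.png")[int(p[1]),int(p[0])])
c=np.zeros((400,800,3),np.uint8);c[:,:400]=im[:,120:520]
```

```text
{'t': 25.45, 'tool_pos': [0.535, 0.051, 0.186], 'wrist_force': [0.136, 0.61, -3.531], 'torque': [0.016, 0.042, 0.02], 'width': 0.59, 'gripper_force': 53.174}
change inside cassette region 2.702724358974359 outside 16.423475935828876
150 [242 248 273 275 286 287 290 298 328 366 388 395 419]
200 [245 251 275 318 319 327 328 350 351 354 355 362 385 392]
250 [241 242 254 276 289 315 316 357 358 360 383 388 395]
scene [326. 202.] [327. 164.] [86 88 91] [127 134 133]
side [312. 212.] [311. 165.] [76 75 77] [178 182 181]
```

```bash
python3 -c "
from rig import ctrl
print(ctrl.close_job())"
```

```text
the job is handed in; nothing more can be done
None
```

I handed the job in at about 25 s: all four caps were scooped and tipped into the cassette, the scoop is back flat in the bin, and the cassette is held upright by its squeezed catches about 15 cm above the stand (no verdict was returned, and the finger width read about 6 mm narrower than fully pressed catches should allow).

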